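Unhook the round-chamber carrier from the recording dock

ROBOT

A 6-joint arm with a two-finger parallel gripper is mounted at the origin on the work surface. World frame = base frame: x ahead of the robot, y to its left, z up, the work surface at z = 0. Lengths are in m, angles in degrees, forces in N, time in s.
With the tool pointing down it reaches from about 0.375 to 0.9 m from the base axis. Payload 3.1 kg.
Tool frame: the origin (TCP) lies between the finger pads; the fingertips stand 22 mm ahead of it and the grasp point (between the pads) lies 3 mm ahead of it; z points along the fingers, y is the line along which they close (so a half turn about z gives the same grasp; the last joint's range is limited). The gripper opens to 87 mm and grips with 3 to 60 N. Pads are 19 mm wide; open, the fingers measure 117 mm over their backs; the gripper's body (75 mm by 190 mm) begins 51 mm behind the grasp point.
Start: joints at [54.059, 30.224, 82.088, -0, 67.689, -10.227], TCP at [0.271, 0.563, 0.245] pointing down, gripper open.
Joint ranges: [-176.69, 176.69], [-43.24, 126.21], [12.49, 139.97], [-82, 262], [0, 151.66], [-163.58, 163.58]. Speed limits (degrees/s): [159.86, 159.86, 180, 180, 180, 180].

INTERFACE

Orientations are given as a 3x3 rotation matrix whose columns are the frame's x, y, z axes.
In Python, from rig import bot, capture, search_frame, outline_of, spot_point gives the robot as it stands.
- The arm moves only by the tool jog_arm, never from a script. Its argument "rows" is text: rows parted by semicolons, each of 7 numbers parted by spaces: the opening, from 0 (shut) to 1 (fully open), then the shift along the tool's x, y, z as a fraction of full scale, then the turn, a rotation vector about the tool's x, y, z as a fraction of full scale. A call has 1 to 20 rows; each row is the pose to reach, as a shift and turn from the pose commanded when the call began, along the tool's axes at that moment; what a row does not reach only later rows make up. Full scale, the value 1, is 0.5 m for a shift and pi/4 rad for a turn. A row lasts 1/12 s, in which the tool goes at most 41.7 mm and 7.16 degrees, less where a joint would pass 70% of its speed; a pose out of reach is approached as far as the arm can. A call with a number of a shift or a turn outside -1 to 1 is refused whole. A call with a gripper value outside its range is refused whole. The fingers move at their own pace and stop on an object; the grip force is fixed at half the most. Time passes only in rows, so rows that repeat a pose let the fingers close. It gives the time, the measured TCP pose, the force, the opening and the grip force at its end, in the units of the state.
- bot.read_state(): the state, without advancing time (a new reading comes with each control period).
- capture(name): name is "scene" or "top" or "wrist"; returns a dict with "pixels" (420x560x3 uint8, red, green, blue), "fx", "fy", "cx", "cy" (pixels), "R" (3x3) and "t" (3): a world point X has camera coordinates R X + t; the wrist camera has in their place "mount" (4x4, takes a point from camera to tool coordinates, whose origin is the TCP and whose axes are the flange's). Camera axes: x right, y down, z forward; pixel columns grow to the right and rows downward; lengths in m; the calibration is good to about 2 mm. The wrist camera is an equidistant fisheye: a pixel r from the principal point sees the ray r / f radians off the axis. A picture is of the moment at which its call begins: read the wrist's pose just before it. There is no depth.
- bot.hand_in(): hands the job in; it is judged then, once.
Trained networks look in a picture, given as the dict that the camera call returned (one of the last four; its "shot" number tells which), for a name from the list of things; names that differ only in an ending like _2 or _b are one class to them, and where a whole thing is asked for, a point or a joint stands for the part that bears it (a point fixed in the world has none). Each returns a list of dicts, best first, with "conf" (0 to 1); they miss things now and then, are a little off and sometimes report something else, mostly with a low value. They report only what shows in the picture. A call takes as long as a camera call. They do not tell look-alikes from the thing itself.
- search_frame(label, picture): "point" ([x, y, z] in m, in world coordinates, good to about 4 mm: the middle of the surface that is visible of it).
- outline_of(label, picture): "region" (420x560 bool, what is visible of it).
- spot_point(label, picture): "point" ([x, y, z] in m, in world coordinates, good to about 4 mm: a listed point, or the origin of a listed thing).
The state is a dict: "time_s": time; "joint_positions": joint angles; "qvel": joint speeds; "tau": joint torques, N m; "position": TCP position; "tcp_rot": TCP orientation; "force": force on the tool from outside, world axes, zero at the start; "moment": the same for the moment, N m; "opening": opening from 0.0 (shut) to 1.0 (fully open); "grasp_force": force on a finger pad.
Only numpy, scipy, OpenCV 4.12 (cv2) and the standard library are available. Lean on these libraries where they do the work, as an engineer would, in place of code of your own. Each camera call takes 0.05 s, during which the arm holds its last target. There are 200 camera calls.

TASK

Take the carrier with the round chamber out of the two-bay dock and lay it flat, right way up, in the middle of the blue bench pad. Its tongue is hooked under the keeper bar at the back of the bay, so lift its front end by the fin, tilting it back over the front lip, and draw it out forwards. Set it down without dropping it, and leave the carrier with the square chamber seated in the dock.

Things in the scene. Friction and masses are not known exactly. Their poses are not given: they have to be found in the camera images.
- round_carrier_mid (a point): Point 24 mm above the underside of the white carrier with a round steel cup (46 mm wide, its top 22 mm above the underside, at x=16). Plate x=-58..42, 70 wide, 10 thick; tongue at the back to x=68, 36 wide, 6 thick, flush below. Grip fin: centre x=-35, 26 long (x), 10 thick (y), top 48 mm above the underside. 105-210 g. x points front to tongue, as the dock's; z up. In either bay.
- square_carrier_mid (a point): The same white carrier plate, fin and tongue, but with a square steel cup (44 x 44 mm, 12 mm high) in place of the round one; same point and axes. It sits in the other bay of the dock and stays there.
- dock: Fixed grey dock, 200 x 184 mm. Origin on the table; x from lips to back (away from the robot), z up. Bays at y=+-44, 78 wide, floor 20 mm up, seat a carrier's point at x=0. Above floor: front lip x=-70..-63 is 20 high; keeper bar x=56..78 spans 16..22, over the tongue's last 12 mm; walls 14; back housing 26. Tilted 10-20 deg about the tongue's end a carrier clears the lip; draw it 25+ mm to -x.
- pad_mid (a point): Centre of the top face of the blue fabric bench pad, fixed, 260 (x) x 220 (y) mm, 3 mm thick. Axes x and y along those sides, z up. A vial and a small dish stand near its far (+x) corners, about 135 mm from the centre.
There are look-alikes about, which are no part of the job. What is shaped like the part that bears round_carrier_mid but orange is not meant. Leave any purple look-alike of the part that bears square_carrier_mid alone.

How it is judged:
By the outcome, as a careful person would: the job done as asked, in the order asked, and still so for the second after the job is handed in, with the robot touching nothing.
It also fails if it takes over 40 s, if anything falls off the work surface, if the arm or the gripper's body presses on something with over 40 N, if the wrist force passes 120 N, or if a joint passes its speed limit or range.

## Working session

There is one attempt and no reset: what is moved stays moved. The work goes in short steps, Python scripts to look and compute and a tool call to move; the robot and the scene stay as the last step left them, time stands still between calls to the robot, and variables do not carry over. Pictures are saved under pics/ and viewed, at most 10 in all, crops included, and the job is handed in when it is done.

Besides the shell and the picture viewer there is one more tool, called after "Call:" by a JSON object that holds its "method" and its "body". jog_arm: Moves the arm, as the interface text tells. Its arguments: {"type":"object","properties":{"rows":{"type":"string"}},"required":["rows"]}

```bash
mkdir -p pics; ls; python3 - <<'E'
from rig import bot, capture, search_frame, outline_of, spot_point
import cv2,numpy as np
s=bot.read_state(); print(s['time_s'],s['position'],np.round(s['tcp_rot'],3).tolist())
ims=[]
for n in ['top','scene']:
    p=capture(n); ims.append(p['pixels'][:,:,::-1])
    print(n,np.round(p['R'],3).tolist(),p['t'],p['fx'])
    for l in ['round_carrier_mid','square_carrier_mid','dock','pad_mid']:
        for d in spot_point(l,p)[:3]: 
            X=p['R']@np.array(d['point'])+p['t']; print(l,round(d['conf'],2),np.round(d['point'],3),np.round([p['fx']*X[0]/X[2]+p['cx'],p['fy']*X[1]/X[2]+p['cy']]))
cv2.imwrite('pics/a.png',ims[0]);cv2.imwrite('pics/b.png',ims[1])
E
```

```text
pics
0.0 [0.27075644 0.56256069 0.24357555] [[-0.901, 0.434, -0.001], [0.434, 0.901, -0.002], [0.0, -0.002, -1.0]]
top [[-0.006, -1.0, -0.008], [-0.997, 0.007, -0.076], [0.076, 0.008, -0.997]] [0.05616262 0.46768723 1.20081254] 510.8100405917802
round_carrier_mid 0.76 [0.612 0.364 0.023] [144. 147.]
round_carrier_mid 0.69 [0.344 0.036 0.021] [282. 258.]
round_carrier_mid 0.65 [0.536 0.096 0.041] [256. 176.]
square_carrier_mid 0.87 [0.53  0.186 0.041] [218. 179.]
square_carrier_mid 0.74 [0.291 0.268 0.024] [183. 281.]
dock 0.68 [ 0.531  0.143 -0.001] [237. 181.]
pad_mid 0.65 [ 0.56  -0.154  0.009] [360. 167.]
scene [[0.166, 0.986, 0.014], [0.549, -0.081, -0.832], [-0.819, 0.146, -0.555]] [-0.12429867 -0.19154287  1.62189367] 505.91186232306677
round_carrier_mid 0.82 [0.539 0.099 0.044] [302. 241.]
round_carrier_mid 0.64 [0.616 0.356 0.024] [419. 258.]
round_carrier_mid 0.6 [0.343 0.036 0.022] [262. 206.]
square_carrier_mid 0.68 [0.288 0.272 0.021] [343. 189.]
square_carrier_mid 0.65 [0.532 0.19  0.046] [339. 235.]
dock 0.94 [0.534 0.144 0.002] [319. 252.]
pad_mid 0.91 [ 0.563 -0.155  0.004] [193. 272.]
```

View pics/a.png

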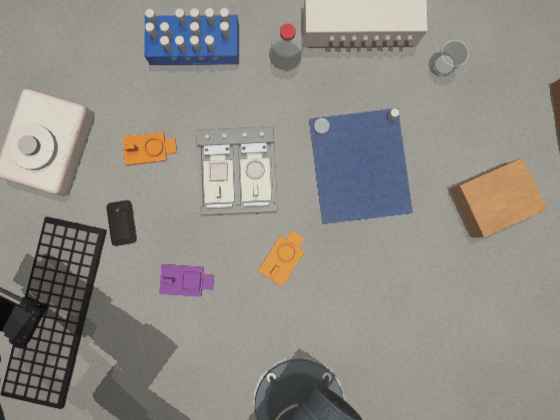

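View pics/b.png

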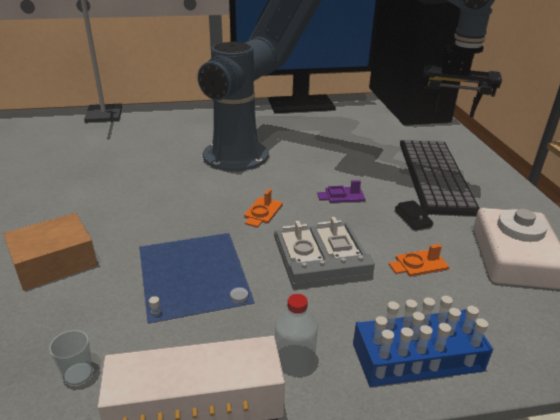

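The top view shows the dock at about (237,172), with the round-cup carrier in the right bay (256,176) and the square one in the left bay (218,179). The pad is at (360,167). The orange look-alikes are at (145,148) and (282,258), and the purple one is at (185,281).

```bash
cat > h.py <<'E'
from rig import bot, capture, search_frame, outline_of, spot_point
import cv2,numpy as np
from scipy.spatial.transform import Rotation as Ro
def down(yaw,tilt=0):
    """tool: y along dock/pad y, tool x = -x of part; yaw deg of part; tilt = front-up deg"""
    P=Ro.from_euler('z',yaw,degrees=True)*Ro.from_euler('y',tilt,degrees=True)
    return P.as_matrix()@np.diag([-1,1,-1.])
def row(p0,R0,p,R):
    return np.round(np.r_[R0.T@(np.array(p)-p0)/.5, Ro.from_matrix(R0.T@R).as_rotvec()/(np.pi/4)],4)
def st():
    s=bot.read_state(); return np.array(s['position']),np.array(s['tcp_rot']),s
def rect(mask,p,z):
    c,_=cv2.findContours(mask.astype(np.uint8),cv2.RETR_EXTERNAL,cv2.CHAIN_APPROX_NONE)
    c=max(c,key=cv2.contourArea)[:,0,:].astype(float)
    d=np.c_[(c[:,0]-p['cx'])/p['fx'],(c[:,1]-p['cy'])/p['fy'],np.ones(len(c))]@p['R']
    o=-p['R'].T@p['t']; w=o+d*((z-o[2])/d[:,2])[:,None]
    return cv2.minAreaRect((w[:,:2]*1000).astype(np.float32))
E
python3 - <<'E'
from h import *
for n in ['top','scene']:
    p=capture(n)
    for l,z in [('dock',.03),('pad_mid',.003),('round_carrier_mid',.03)]:
        for d in outline_of(l,p)[:3]: print(n,l,round(d['conf'],2),rect(d['region'],p,z))
    if n=='top':
        hsv=cv2.cvtColor(p['pixels'],cv2.COLOR_RGB2HSV); m=cv2.inRange(hsv,(105,100,40),(125,255,255)); m[:,:300]=0;m[:100]=0;m[:,430:]=0
        m=cv2.morphologyEx(m,cv2.MORPH_CLOSE,np.ones((5,5))); print('blue',rect(m,p,.003))
p,R,s=st(); print(row(p,R,[.49,.095,.22],down(4)))
E
```

```text
top dock 0.83 ((552.9663696289062, 143.84059143066406), (205.492919921875, 185.50234985351562), 2.3907651901245117)
top pad_mid 0.68 ((568.8310546875, -156.36026000976562), (264.42486572265625, 224.01747131347656), 5.9887495040893555)
top round_carrier_mid 0.8 ((350.16552734375, 31.768600463867188), (68.29008483886719, 123.54264831542969), 57.107666015625)
top round_carrier_mid 0.78 ((609.1145629882812, 350.42755126953125), (70.33757781982422, 126.0721435546875), 5.972939491271973)
top round_carrier_mid 0.58 ((538.2921752929688, 98.74899291992188), (116.22644805908203, 74.11019897460938), 1.5768327713012695)
blue ((557.4590454101562, -170.01229858398438), (88.96391296386719, 71.83883666992188), 16.243295669555664)
scene dock 0.95 ((565.750244140625, 144.2793731689453), (234.3199920654297, 199.9274139404297), 2.7374494075775146)
scene pad_mid 0.62 ((565.6590576171875, -153.9295654296875), (262.6629333496094, 220.39144897460938), 6.510656356811523)
scene round_carrier_mid 0.76 ((362.7252197265625, 40.719085693359375), (74.56660461425781, 182.09197998046875), 58.85190200805664)
scene round_carrier_mid 0.71 ((597.237060546875, -154.01504516601562), (255.17123413085938, 213.57427978515625), 6.76090145111084)
scene round_carrier_mid 0.61 ((633.7171020507812, 352.9917907714844), (87.63607025146484, 153.37127685546875), 9.495360374450684)
[-0.8006 -0.6535  0.0491  0.      0.     -0.6603]
```

Call:
{"method": "jog_arm", "body": {"rows": "0.6 -0.8 -0.653 0.049 0 0 -0.628;0.6 -0.8 -0.653 0.049 0 0 -0.628;0.6 -0.8 -0.653 0.049 0 0 -0.628;0.6 -0.8 -0.653 0.049 0 0 -0.628;0.6 -0.8 -0.653 0.049 0 0 -0.628;0.6 -0.8 -0.653 0.049 0 0 -0.628;0.6 -0.8 -0.653 0.049 0 0 -0.628;0.6 -0.8 -0.653 0.049 0 0 -0.628;0.6 -0.8 -0.653 0.049 0 0 -0.628;0.6 -0.8 -0.653 0.049 0 0 -0.628;0.6 -0.8 -0.653 0.049 0 0 -0.628;0.6 -0.8 -0.653 0.049 0 0 -0.628;0.6 -0.8 -0.653 0.049 0 0 -0.628;0.6 -0.8 -0.653 0.049 0 0 -0.628;0.6 -0.8 -0.653 0.049 0 0 -0.628;0.6 -0.8 -0.653 0.049 0 0 -0.628;0.6 -0.8 -0.653 0.049 0 0 -0.628"}}

```text
time_s: 2.32
position: [0.489, 0.0965, 0.22]
tcp_rot: [[-0.999, -0.046, -0.001], [-0.046, 0.999, 0.0], [0.001, 0.0, -1.0]]
force: [0.4, -0.2, 0.0]
opening: 0.596
grasp_force: 0.0
```

```bash
python3 - <<'E'
from h import *
a,R,s=st(); print(s['time_s'],a,R.round(3).tolist())
p=capture('wrist'); print(p['mount'],p['fx'],p['cx'],p['cy'])
for l in ['round_carrier_mid','square_carrier_mid','dock']:
    for d in spot_point(l,p)[:3]: print(l,round(d['conf'],2),np.round(d['point'],3))
im=p['pixels'][:,:,::-1]
cv2.imwrite('pics/c.png',cv2.resize(im,(784,588)))
E
```

```text
2.3167 [0.48899685 0.09648838 0.22004782] [[-0.999, -0.046, -0.001], [-0.046, 0.999, 0.0], [0.001, 0.0, -1.0]]
[[ 2.75573418e-04 -9.58589481e-01 -2.84791380e-01  7.95455458e-02]
 [ 9.99999892e-01  1.57925622e-04  4.36064984e-04  1.17121152e-03]
 [-3.73031451e-04 -2.84791470e-01  9.58589422e-01 -1.40311451e-01]
 [ 0.00000000e+00  0.00000000e+00  0.00000000e+00  1.00000000e+00]] 325.19226210127806 281.97541513725525 211.73389014579186
round_carrier_mid 0.75 [0.342 0.036 0.022]
square_carrier_mid 0.94 [0.53  0.186 0.044]
square_carrier_mid 0.63 [0.282 0.269 0.019]
dock 0.65 [0.536 0.146 0.004]
```

View pics/c.png

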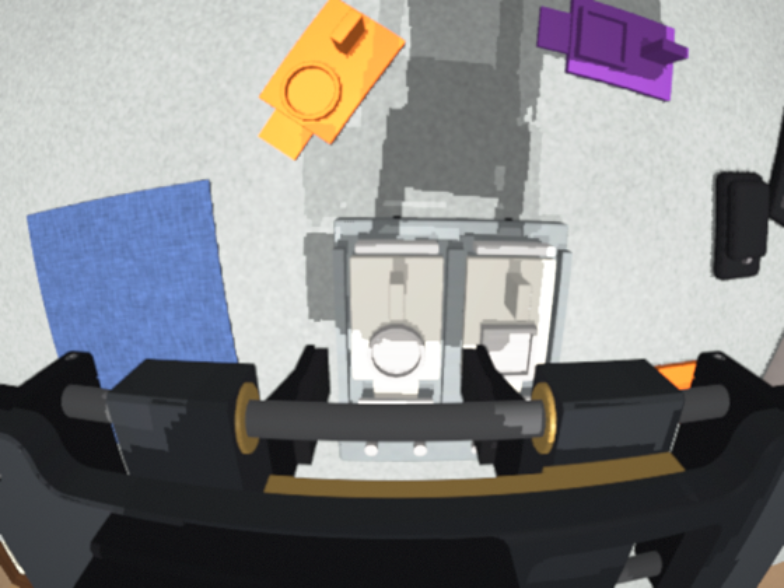

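The wrist view shows the round cup at (397,350), its fin around (397,290), and the round bay between x=348 and 445. I'll rectify it to top-down planes to measure it.

```bash
cat >> h.py <<'E'
def rectify(p,a,R,z,x0,x1,y0,y1,mm=.5):
    """top-down view of the plane z: rows = x growing up, cols = y growing left"""
    xs=np.arange(x1,x0,-mm/1000); ys=np.arange(y1,y0,-mm/1000)
    X,Y=np.meshgrid(xs,ys,indexing='ij'); W=np.stack([X,Y,np.full_like(X,z)],-1)
    M=p['mount']; c=((W-a)@R-M[:3,3])@M[:3,:3]
    r=np.hypot(c[...,0],c[...,1]); th=np.arctan2(r,c[...,2])
    return cv2.remap(p['pixels'][:,:,::-1],(p['cx']+p['fx']*th*c[...,0]/r).astype(np.float32),(p['cy']+p['fy']*th*c[...,1]/r).astype(np.float32),cv2.INTER_LINEAR)
E
python3 - <<'E'
from h import *
a,R,s=st(); p=capture('wrist')
ims=[]
for z in (.042,.068):
    im=rectify(p,a,R,z,.42,.58,.04,.16)
    im=cv2.resize(im,None,fx=1.6,fy=1.6)
    for i in range(0,160,10): 
        v=int(i*3.2); cv2.line(im,(0,v),(im.shape[1],v),(0,0,255) if i%50==30 else (200,120,0),1)
    for i in range(0,120,10): 
        v=int(i*3.2); cv2.line(im,(v,0),(v,im.shape[0]),(0,0,255) if i==60 else (200,120,0),1)
    ims.append(im)
cv2.imwrite('pics/d.png',np.hstack(ims))
E
```

```text
(no output)
```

View pics/d.png

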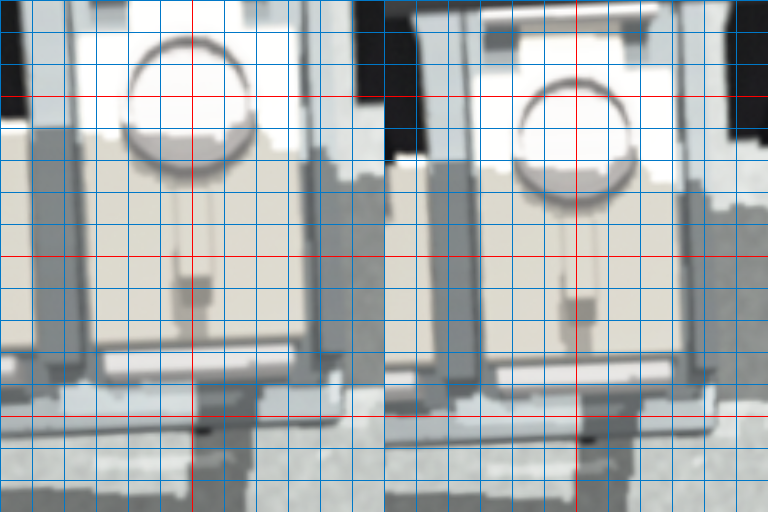

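Call:
{"method": "jog_arm", "body": {"rows": "0.4 -0.011 0.002 0 0 0 0;0.4 -0.022 0.003 0.04 0 0 0;0.4 -0.022 0.003 0.09 0 0 0;0.4 -0.022 0.003 0.14 0 0 0;0.4 -0.022 0.003 0.19 0 0 0;0.4 -0.022 0.003 0.22 0 0 0;0.4 -0.022 0.003 0.25 0 0 0;0.4 -0.022 0.003 0.27 0 0 0;0.4 -0.022 0.003 0.285 0 0 0;0.4 -0.022 0.003 0.3 0 0 0;0.4 -0.022 0.003 0.31 0 0 0;0.4 -0.022 0.003 0.316 0 0 0;0.4 -0.022 0.003 0.32 0 0 0;0.4 -0.022 0.003 0.324 0 0 0;0.4 -0.022 0.003 0.324 0 0 0;0.4 -0.022 0.003 0.324 0 0 0"}}

```text
time_s: 3.9
position: [0.501, 0.0973, 0.0583]
tcp_rot: [[-0.999, -0.044, 0.001], [-0.044, 0.999, -0.0], [-0.001, -0.0, -1.0]]
force: [0.4, 0.0, -0.3]
opening: 0.401
grasp_force: 0.0
```

```bash
python3 - <<'E'
from h import *
p=capture('wrist'); q=capture('scene')
X=q['pixels'][190:290,260:400,::-1]
cv2.imwrite('pics/e.png',np.hstack([cv2.resize(p['pixels'][120:420,130:430,::-1],(400,400)),cv2.resize(X,(400,400))]))
E
```

```text
(no output)
```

View pics/e.png

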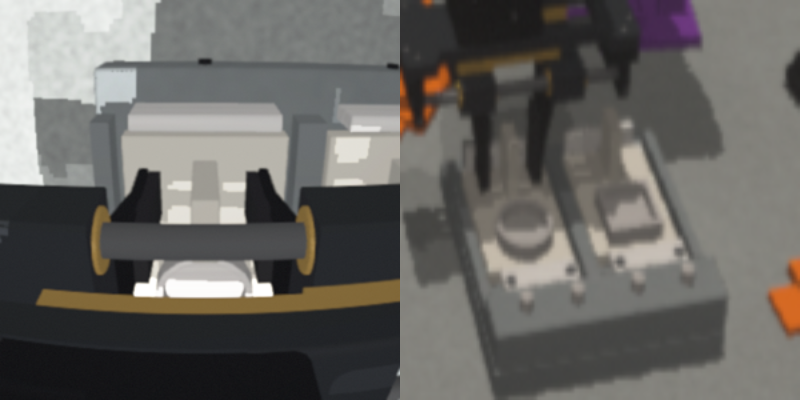

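The fingers straddle the round carrier's fin, which sits centred between them at about (203,195) in the left crop. I'll close the gripper.

Call:
{"method": "jog_arm", "body": {"rows": "0.2 0 0 0 0 0 0;0.1 0 0 0 0 0 0;0 0 0 0 0 0 0;0 0 0 0 0 0 0;0 0 0 0 0 0 0;0 0 0 0 0 0 0;0 0 0 0 0 0 0"}}

```text
time_s: 4.58
position: [0.5008, 0.0974, 0.0581]
tcp_rot: [[-0.999, -0.044, 0.0], [-0.044, 0.999, 0.0], [-0.0, 0.0, -1.0]]
force: [0.1, 1.4, -0.3]
opening: 0.112
grasp_force: 30.0
```

```bash
python3 - <<'E'
from h import *
a,R,s=st(); print(a,s['opening'],s['grasp_force'],s['force'])
# grip point in carrier: x=-35, TCP height 38 ; pivot x=68,z=0
yaw=2.6
D=Ro.from_euler('z',yaw,degrees=True).as_matrix()
g=np.array([-.103,0,.038]); 
for t,d,l in [(2,0,.001),(4,0,.001),(6,0,.001),(8,0,.001),(10,0,.001),(12,0,.001),(14,0,.001),(16,0,.001),(16,.01,.002),(16,.02,.002),(16,.03,.003),(16,.034,.02),(16,.034,.05),(16,.034,.16)]:
    v=Ro.from_euler('y',t,degrees=True).as_matrix()@g-g+[-d,0,l]
    print(t,d,l,np.round(np.r_[R.T@D@v/.5, Ro.from_matrix(R.T@D@Ro.from_euler('y',t,degrees=True).as_matrix()@D.T@R).as_rotvec()/(np.pi/4)],3))
E
```

```text
[0.50079044 0.09740933 0.0580886 ] 0.112273506307828 29.99797104857862 [ 0.09530136  1.40348478 -0.29920607]
2 0 0.001 [-0.003  0.    -0.009  0.     0.044  0.   ]
4 0 0.001 [-0.006  0.    -0.016  0.     0.089  0.   ]
6 0 0.001 [-0.009  0.    -0.023  0.     0.133  0.   ]
8 0 0.001 [-0.013  0.    -0.03   0.     0.178  0.   ]
10 0 0.001 [-0.016  0.    -0.037  0.     0.222  0.   ]
12 0 0.001 [-0.02   0.    -0.043  0.     0.267  0.   ]
14 0 0.001 [-0.025  0.    -0.05   0.     0.311  0.   ]
16 0 0.001 [-0.029  0.    -0.056  0.     0.356  0.   ]
16 0.01 0.002 [-0.009  0.    -0.058  0.     0.356  0.   ]
16 0.02 0.002 [ 0.011 -0.    -0.058  0.     0.356  0.   ]
16 0.03 0.003 [ 0.031 -0.    -0.06   0.     0.356  0.   ]
16 0.034 0.02 [ 0.039 -0.    -0.094  0.     0.356  0.   ]
16 0.034 0.05 [ 0.039 -0.    -0.154  0.     0.356  0.   ]
16 0.034 0.16 [ 0.039 -0.    -0.374  0.     0.356  0.   ]
```

Call:
{"method": "jog_arm", "body": {"rows": "0 -0.001 0 -0.005 0 0.022 0;0 -0.003 0 -0.009 0 0.044 0;0 -0.004 0 -0.013 0 0.066 0;0 -0.006 0 -0.016 0 0.089 0;0 -0.009 0 -0.023 0 0.133 0;0 -0.013 0 -0.03 0 0.178 0;0 -0.016 0 -0.037 0 0.222 0;0 -0.02 0 -0.043 0 0.267 0;0 -0.025 0 -0.05 0 0.311 0;0 -0.029 0 -0.056 0 0.356 0;0 -0.029 0 -0.056 0 0.356 0;0 -0.029 0 -0.056 0 0.356 0"}}

```text
time_s: 5.58
position: [0.5155, 0.098, 0.0856]
tcp_rot: [[-0.96, -0.044, -0.275], [-0.043, 0.999, -0.012], [0.275, -0.0, -0.961]]
force: [0.5, 0.4, -1.8]
opening: 0.112
grasp_force: 30.0
```

```bash
python3 - <<'E'
from h import *
q=capture('scene');p=capture('wrist')
a,R,s=st(); print(a,s['opening'],s['grasp_force'],s['force'])
X=q['pixels'][190:290,260:400,::-1]
cv2.imwrite('pics/f.png',np.hstack([cv2.resize(p['pixels'][120:420,130:430,::-1],(400,400)),cv2.resize(X,(400,400))]))
D=Ro.from_euler('z',2.6,degrees=True).as_matrix()
for d,l in [(.01,.001),(.02,.001),(.03,.002),(.034,.02),(.034,.06),(.034,.16)]: print(d,l,np.round(R.T@D@[-d,0,l]/.5,3))
E
```

```text
[0.51427505 0.09804451 0.08567724] 0.11346768487373675 29.998134076595306 [-0.08019716  0.28930106 -1.02533841]
0.01 0.001 [ 0.02  -0.     0.004]
0.02 0.001 [ 0.039 -0.     0.009]
0.03 0.002 [ 0.059 -0.     0.013]
0.034 0.02 [ 0.076 -0.    -0.02 ]
0.034 0.06 [ 0.099 -0.    -0.096]
0.034 0.16 [ 0.154 -0.    -0.289]
```

View pics/f.png

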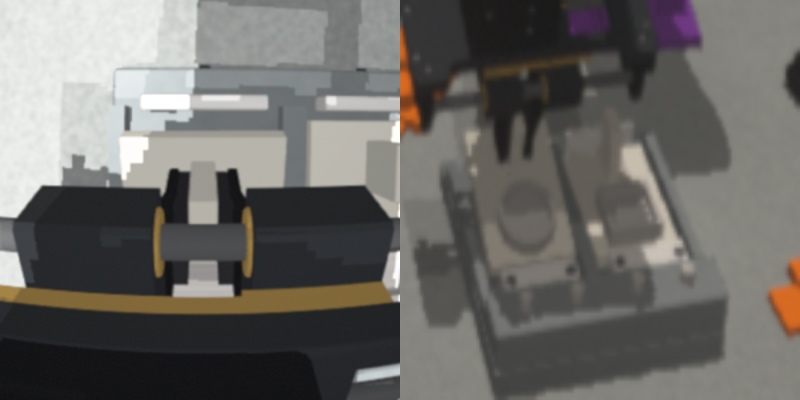

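The carrier's front is up: its plate edge is at (203,135) in the left crop, clear of the lip, and the forces are tiny. Next I draw it forward and then lift.

Call:
{"method": "jog_arm", "body": {"rows": "0 0.01 0 0.002 0 0 0;0 0.02 0 0.004 0 0 0;0 0.03 0 0.006 0 0 0;0 0.039 0 0.009 0 0 0;0 0.049 0 0.011 0 0 0;0 0.059 0 0.013 0 0 0;0 0.066 0 0.013 0 0 0;0 0.07 0 0 0 0 0;0 0.076 0 -0.02 0 0 0;0 0.087 0 -0.058 0 0 0;0 0.099 0 -0.096 0 0 0;0 0.117 0 -0.16 0 0 0;0 0.136 0 -0.224 0 0 0;0 0.154 0 -0.289 0 0 0;0 0.154 0 -0.289 0 0 0;0 0.154 0 -0.289 0 0 0"}}

```text
time_s: 7.02
position: [0.4828, 0.0965, 0.249]
tcp_rot: [[-0.962, -0.045, -0.269], [-0.043, 0.999, -0.012], [0.269, -0.0, -0.963]]
force: [-0.3, -0.6, -1.9]
opening: 0.108
grasp_force: 30.0
```

```bash
python3 - <<'E'
from h import *
a,R,s=st(); print(a,s['opening'],s['grasp_force'],s['force'])
q=capture('scene')
cv2.imwrite('pics/g.png',cv2.resize(q['pixels'][130:310,170:410,::-1],(720,540)))
for l in ['round_carrier_mid','square_carrier_mid','pad_mid']:
    for d in spot_point(l,q)[:3]: print(l,round(d['conf'],2),np.round(d['point'],3))
yaw=6.2;D=Ro.from_euler('z',yaw,degrees=True).as_matrix()
T=np.array([.565,-.155,0])+D@[-.035,0,0]
for z in (.2,.075,.06,.05,.045,.041,.038): print(z,row(a,R,T+[0,0,z],down(yaw,0)))
E
```

```text
[0.48279983 0.09649604 0.24895759] 0.10826872263244615 29.99800991266966 [-0.33443209 -0.63335415 -1.85340929]
round_carrier_mid 0.96 [0.515 0.096 0.228]
round_carrier_mid 0.8 [0.345 0.037 0.025]
round_carrier_mid 0.62 [0.616 0.363 0.024]
square_carrier_mid 0.9 [0.286 0.269 0.021]
square_carrier_mid 0.63 [0.535 0.191 0.046]
pad_mid 0.66 [ 0.565 -0.157  0.006]
0.2 [-0.0957 -0.5142  0.0752  0.0105 -0.3467 -0.0807]
0.075 [-0.163  -0.5141  0.316   0.0105 -0.3467 -0.0807]
0.06 [-0.1711 -0.5141  0.3448  0.0105 -0.3467 -0.0807]
0.05 [-0.1765 -0.5141  0.3641  0.0105 -0.3467 -0.0807]
0.045 [-0.1791 -0.5141  0.3737  0.0105 -0.3467 -0.0807]
0.041 [-0.1813 -0.5141  0.3814  0.0105 -0.3467 -0.0807]
0.038 [-0.1829 -0.5141  0.3872  0.0105 -0.3467 -0.0807]
```

View pics/g.png

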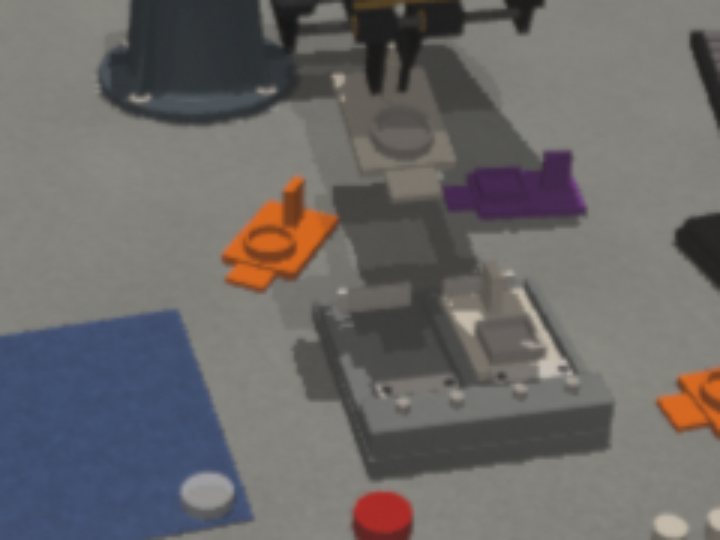

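The carrier is out and held at (395,130), the square one is still seated at (500,330), and the round bay is empty. I'll carry it over the pad and level it.

Call:
{"method": "jog_arm", "body": {"rows": "0 -0.005 -0.04 0.004 0 -0.02 -0.005;0 -0.015 -0.08 0.01 0.001 -0.05 -0.01;0 -0.023 -0.13 0.018 0.002 -0.09 -0.02;0 -0.033 -0.18 0.026 0.004 -0.12 -0.03;0 -0.043 -0.23 0.034 0.005 -0.16 -0.04;0 -0.052 -0.28 0.041 0.006 -0.19 -0.045;0 -0.061 -0.33 0.048 0.007 -0.23 -0.05;0 -0.07 -0.38 0.055 0.008 -0.26 -0.06;0 -0.08 -0.43 0.063 0.009 -0.3 -0.07;0 -0.088 -0.47 0.069 0.01 -0.32 -0.075;0 -0.093 -0.5 0.073 0.01 -0.34 -0.08;0 -0.096 -0.514 0.075 0.0105 -0.347 -0.081;0 -0.096 -0.514 0.075 0.0105 -0.347 -0.081;0 -0.096 -0.514 0.075 0.0105 -0.347 -0.081;0 -0.096 -0.514 0.075 0.0105 -0.347 -0.081"}}

```text
time_s: 8.47
position: [0.5279, -0.1575, 0.1965]
tcp_rot: [[-0.994, -0.109, -0.009], [-0.109, 0.994, 0.001], [0.009, 0.002, -1.0]]
force: [-0.2, 0.6, -1.7]
opening: 0.109
grasp_force: 30.0
```

```bash
python3 - <<'E'
from h import *
a,R,s=st(); print(a,R.round(3).tolist(),s['opening'],s['grasp_force'],s['force'],s['moment'])
q=capture('scene');t=capture('top')
for n in (q,t):
    for l in ['round_carrier_mid','pad_mid']:
        for d in spot_point(l,n)[:1]: print(l,round(d['conf'],2),np.round(d['point'],3))
cv2.imwrite('pics/i.png',np.hstack([cv2.resize(q['pixels'][160:320,110:270,::-1],(400,400)),cv2.resize(t['pixels'][90:250,280:440,::-1],(400,400))]))
E
```

```text
[ 0.52788349 -0.157457    0.19645445] [[-0.994, -0.109, -0.009], [-0.109, 0.994, 0.001], [0.009, 0.002, -1.0]] 0.10858622722254872 29.99817552510649 [-0.15964974  0.61553607 -1.69383864] [ 0.04832387  0.04982541 -0.00748093]
round_carrier_mid 0.79 [0.616 0.361 0.022]
pad_mid 0.61 [ 0.529  0.146 -0.   ]
round_carrier_mid 0.86 [0.612 0.362 0.025]
pad_mid 0.87 [ 0.56  -0.156  0.005]
```

View pics/i.png

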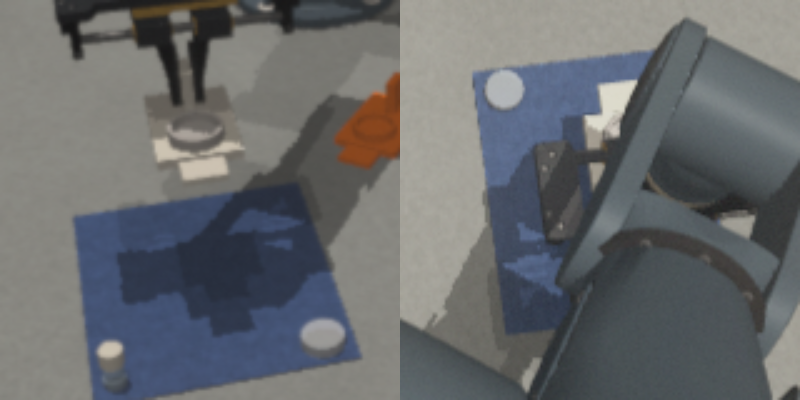

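Call:
{"method": "jog_arm", "body": {"rows": "0 -0.001 0 0.03 0 -0.003 0;0 -0.002 -0.001 0.07 0 -0.005 0;0 -0.003 -0.002 0.11 0 -0.011 0;0 -0.004 -0.003 0.15 0 -0.011 0;0 -0.005 -0.004 0.19 0 -0.011 0;0 -0.006 -0.004 0.22 0 -0.011 0;0 -0.007 -0.004 0.25 0 -0.011 0;0 -0.007 -0.004 0.27 0 -0.011 0;0 -0.007 -0.004 0.285 0 -0.011 0;0 -0.007 -0.004 0.295 0 -0.011 0;0 -0.007 -0.004 0.3 0 -0.011 0;0 -0.007 -0.004 0.3 0 -0.011 0;0 -0.007 -0.004 0.3 0 -0.011 0"}}

```text
time_s: 9.85
position: [0.5314, -0.1604, 0.0473]
tcp_rot: [[-0.994, -0.108, 0.002], [-0.108, 0.994, 0.001], [-0.003, 0.0, -1.0]]
force: [0.6, 0.3, -1.0]
opening: 0.116
grasp_force: 30.0
```

```bash
python3 - <<'E'
from h import *
a,R,s=st(); print(a,R.round(3).tolist(),s['opening'],s['grasp_force'],s['force'],s['moment'])
q=capture('scene');p=capture('wrist')
for n in (q,p):
    for l in ['round_carrier_mid','pad_mid']:
        for d in spot_point(l,n)[:3]: print(l,round(d['conf'],2),np.round(d['point'],3))
cv2.imwrite('pics/j.png',np.hstack([cv2.resize(q['pixels'][210:320,135:245,::-1],(550,550)),cv2.resize(p['pixels'][180:330,240:300,::-1],(220,550))]))
E
```

```text
[ 0.53135935 -0.16042298  0.04734884] [[-0.994, -0.108, 0.002], [-0.108, 0.994, 0.001], [-0.003, 0.0, -1.0]] 0.11576908478431731 29.9981027841568 [ 0.62062656  0.3433051  -0.95155231] [-0.03771513  0.02255073  0.04238711]
round_carrier_mid 0.73 [0.614 0.361 0.024]
round_carrier_mid 0.71 [ 0.568 -0.159  0.034]
round_carrier_mid 0.66 [0.343 0.038 0.022]
pad_mid 0.58 [ 0.562 -0.156  0.006]
round_carrier_mid 0.72 [ 0.569 -0.157  0.034]
```

View pics/j.png

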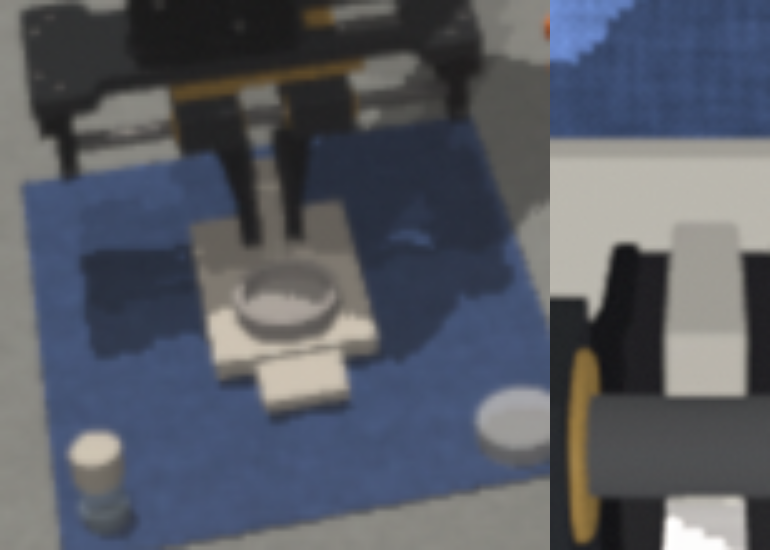

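The carrier hovers level over the middle of the pad, with its cup at (290,295) in the left crop. I'll nudge it about 4 mm and lower gently.

Call:
{"method": "jog_arm", "body": {"rows": "0 0.004 0.002 0 0 0 0;0 0.008 0.004 0.002 0 0 0;0 0.008 0.004 0.005 0 0 0;0 0.008 0.004 0.007 0 0 0;0 0.008 0.004 0.009 0 0 0;0 0.008 0.004 0.01 0 0 0;0 0.008 0.004 0.01 0 0 0"}}

```text
time_s: 10.73
position: [0.5268, -0.1587, 0.0416]
tcp_rot: [[-0.994, -0.108, 0.001], [-0.108, 0.994, 0.001], [-0.001, 0.001, -1.0]]
force: [0.6, -0.8, -1.5]
opening: 0.111
grasp_force: 30.0
```

Call:
{"method": "jog_arm", "body": {"rows": "0 0 0 0.001 0 0 0;0 0 0 0.002 0 0 0;0 0 0 0.003 0 0 0;0 0 0 0.003 0 0 0"}}

```text
time_s: 11.07
position: [0.5269, -0.1587, 0.0411]
tcp_rot: [[-0.994, -0.108, 0.002], [-0.108, 0.994, 0.001], [-0.002, 0.001, -1.0]]
force: [-1.1, 0.5, 4.0]
opening: 0.108
grasp_force: 30.0
```

Call:
{"method": "jog_arm", "body": {"rows": "0.15 0 0 0 0 0 0;0.2 0 0 0 0 0 0;0.3 0 0 0 0 0 0;0.4 0 0 0 0 0 0;0.4 0 0 0 0 0 0;0.4 0 0 -0.02 0 0 0;0.4 0 0 -0.06 0 0 0;0.4 0 0 -0.12 0 0 0;0.4 0 0 -0.18 0 0 0;0.4 0 0 -0.25 0 0 0;0.4 0 0 -0.32 0 0 0;0.4 0 0 -0.32 0 0 0;0.4 0 0 -0.32 0 0 0"}}

```text
time_s: 12.15
position: [0.5279, -0.1595, 0.2034]
tcp_rot: [[-0.994, -0.108, 0.007], [-0.108, 0.994, -0.002], [-0.007, -0.003, -1.0]]
force: [0.1, -0.3, -0.8]
opening: 0.401
grasp_force: 0.0
```

```bash
python3 - <<'E'
from h import *
a,R,s=st(); print(s['time_s'],a)
q=capture('scene');p=capture('wrist');t=capture('top')
for n in (q,p,t):
    for l in ['round_carrier_mid','square_carrier_mid','pad_mid']:
        for d in spot_point(l,n)[:3]: print(l,round(d['conf'],2),np.round(d['point'],3))
cv2.imwrite('pics/k.png',cv2.resize(q['pixels'][180:330,110:390,::-1],(784,420)))
E
```

```text
12.15 [ 0.52787012 -0.15947628  0.2034083 ]
round_carrier_mid 0.94 [0.343 0.035 0.023]
round_carrier_mid 0.91 [0.61  0.361 0.021]
round_carrier_mid 0.71 [ 0.562 -0.156  0.028]
square_carrier_mid 0.81 [0.532 0.186 0.046]
square_carrier_mid 0.59 [0.289 0.271 0.021]
square_carrier_mid 0.32 [0.532 0.146 0.001]
pad_mid 0.83 [ 0.565 -0.157  0.006]
round_carrier_mid 0.93 [0.346 0.037 0.023]
round_carrier_mid 0.68 [ 0.561 -0.157  0.028]
square_carrier_mid 0.9 [0.53  0.187 0.049]
round_carrier_mid 0.66 [0.61  0.363 0.025]
round_carrier_mid 0.48 [ 0.56  -0.158  0.026]
square_carrier_mid 0.85 [0.291 0.272 0.025]
square_carrier_mid 0.84 [0.53  0.188 0.043]
```

View pics/k.png

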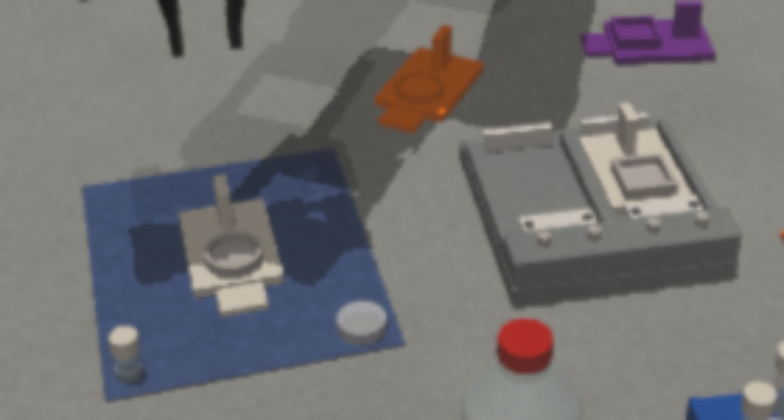

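The carrier lies flat and upright in the middle of the pad at (233,250), and the square one is still seated at (640,165).

```bash
python3 -c "
from rig import bot
print(bot.hand_in())"
```

```text
the job is handed in; nothing more can be done
None
```

The round-chamber carrier is out of the dock and lies flat, right way up, within about 5 mm of the pad's centre; the square-chamber carrier is still seated, and I handed the job in after about 12 s of robot time (no verdict was returned).

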